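Dock the slide tray and present the slide to the label reader

TASK

Slide the loaded tray by its handle fully home into the slotted dock, with the slide still lying on it. Then pick the glass slide off the docked tray, find its frosted label end by the small notched corner, and hold it at the label reader's reading spot, label face up, sloping about 30 degrees with the frosted end uppermost and pointing towards the reader's post, and keep the fingers off the frosted end. Finish while still holding it there; do not put it down, and leave the tray home and the bottle, box and pen where they are.

Things in the scene. Friction and masses are not known exactly. Their poses are not given: they have to be found in the camera images.
- tray_handle (a point): Point in the black upright handle at the rear of the loose steel tray, 34 mm above the bench, 75 mm behind tray_mid. The handle is 12 mm (x) by 26 mm (y), from 8 to 52 mm above the bench, on a tongue 40 mm wide that ends 85 mm behind the tray's middle. Axes are the tray's: x from the handle to the front edge (the way it slides in), z up.
- tray_mid (a point): Middle of the tray plate's top face, 8 mm above its underside; same axes as tray_handle. The plate is 130 mm (x) by 140 mm (y) by 8 mm, flat on the bench, about 0.35 kg with its handle. A round rubber rest, 36 mm across and 22 mm high, stands in its middle; the slide lies loose on it.
- dock_home (a point): Fixed dock: where tray_mid is when the tray is fully home (the back stop 66 mm ahead; 1 mm to spare). x points into the dock, z up. No floor: the tray slides on the bench between side rails 147 mm apart, 22 mm high, with lips 17 mm above the bench reaching 9 mm in. Rails begin 53 mm before this point, their flared mouth 80 mm before it. The handle stays outside.
- slide_center (a point): Centre of the glass slide, 76 mm (x) by 40 mm (y) by 6 mm (z), 45 g. At the start it lies label face up on the tray's rest, turned any way, underside 30 mm above the bench. x points to the frosted end, z out of the label face. The frosted end is the last 24 mm, slightly paler; its corner at +x +y (left, seen from above with that end away) has a 7 by 7 mm notch, no other corner has.
- slide_label (a point): Middle of the frosted label patch on the slide's label face, 26 mm from the slide's centre towards the frosted end; same axes as slide_center.
- reader_spot (a point): Reading spot of the fixed white label reader, where the label's middle belongs: 150 mm above the bench, straight above the ring mark (32 mm across) on the foot plate. x points level to the post (30 by 40 mm), z up. An overhead head, 50 mm wide, underside 275 mm up, reaches from the post to 15 mm short of the spot; a lens 35 mm past the spot hangs 14 mm lower.
- reader_post (a point): Point on the near face of the reader's post, 100 mm from reader_spot along its x, 150 mm above the bench; same axes. The foot plate is 190 by 90 mm, 6 mm thick.
- oil_bottle: Bystander: small amber bottle, 30 mm across, 62 mm high; origin under its middle.
- slide_box: Bystander: closed grey box, 85 by 100 mm, 38 mm high; origin under its middle.
- pen: Bystander: pen, 125 mm long, 9 mm thick, lying on the bench; origin under its middle.
Things that resemble listed ones, but are neither listed nor needed, are in the scene too. What is shaped like the part that bears tray_handle but turquoise is not meant. There is more than one size of the part that bears slide_center; the job needs the smaller.

How it is judged:
By the outcome, as a careful person would: the job done as asked, in the order asked, and still so for the second after the job is handed in, while the arm keeps its last pose, push and grip.
It also fails if it takes over 64 s, if anything falls off the work surface, if the arm or the gripper's body presses on something with over 40 N, if the wrist force passes 120 N, or if a joint passes its speed limit or range.

ROBOT

A 7-joint arm with a two-finger parallel gripper is mounted at the origin on the work surface. World frame = base frame: x ahead of the robot, y to its left, z up, the work surface at z = 0. Lengths are in m, angles in rad, forces in N, time in s.
With the tool pointing down it reaches from about 0.4 to 0.85 m from the base axis. Payload 10.4 kg.
Tool frame: the origin (TCP) lies at the very end of the fingers, on their centre line; the grasp point (between the pads) lies 19 mm behind it; z points along the fingers, y is the line along which they close (so a half turn about z gives the same grasp; the last joint's range is limited). The gripper opens to 87 mm and grips with 3 to 60 N. Pads are 19 mm wide; open, the fingers measure 117 mm over their backs; the gripper's body (75 mm by 190 mm) begins 51 mm behind the grasp point.
Start: joints at [-1.292, 0.332, -0.065, 1.46, 0.022, 1.35, -0.088], TCP at [0.186, 0.597, 0.223] pointing down, gripper open.
Joint ranges: [-2.6, 2.6], [-0.5, 2.12], [-1.47, 1.34], [0.16, 2.42], [-1.27, 4.41], [0.06, 2.06], [-2.6, 2.6]. Speed limits (rad/s): [2.22, 2.22, 2.79, 2.79, 3.14, 3.14, 3.14].

INTERFACE

Orientations are given as a unit quaternion [w, x, y, z].
In Python, from rig import bot gives the robot as it stands.
- The arm moves only by the shell command python3 -m jog 'ROWS' [FORCE]. ROWS is JSON, a list that holds one entry, the list of rows, each a list of 7 numbers: the shift along the tool's x, y, z in cm, then the turn, a rotation vector about the tool's x, y, z in degrees, then the opening in per cent of the stroke, from 0 (shut) to 100 (fully open). A call has exactly 10 rows; each row shifts and turns the commanded pose from where the row before left it, along the tool's axes as they then stand; what a row does not reach is not made up. A row lasts 1/12 s, in which the tool goes at most 41.7 mm and 7.16 degrees, less where a joint would pass 70% of its speed; a pose out of reach is approached as far as the arm can. A call is refused whole if a number of a shift passes 4.17 or a number of a turn 7.16, either way. A call with a gripper value outside its range is refused whole. The fingers move at their own pace and stop on an object; FORCE is the grip in N (left out, the last holds). Time passes only in rows, so rows that do not move let the fingers close, or fill a call up. It gives the time, the measured TCP pose, the force, the opening and the grip force at its end, in the units of the state.
- bot.state(): the state, without advancing time (a new reading comes with each control period).
- bot.read_camera(name): name is "side" or "top"; returns the picture (384x512x3 uint8, blue, green, red); there is no depth.
- bot.camera_model(name): a dict with "vertical_fov" (degrees; the focal length in pixels is half the picture's height over the tangent of half this angle, whatever the lens; pixels are square), "cx", "cy" (the principal point, pixels), "k1" (the pictures are not rectified: a ray, as slopes to the right and down, at radius r is drawn at 1 + k1 r^2 times it, then the intrinsics apply), "extrinsics" (4x4, takes a point from camera to world coordinates). Camera axes: x right, y down, z forward; pixel columns grow to the right and rows downward; lengths in m; the calibration is good to about 2 mm. A picture is of the moment at which its call begins. camera_model takes no time and is no camera call.
- bot.job_done(): hands the job in; it is judged then, once.
The state is a dict: "t": time; "q": joint angles; "qvel": joint speeds; "joint_efforts": joint torques, N m; "position": TCP position; "ee_rot": TCP orientation; "force": force on the tool from outside, world axes, zero at the start; "ft_torque": the same for the moment, N m; "grip_width": opening from 0.0 (shut) to 1.0 (fully open); "gripper_force": force on a finger pad.
Only numpy, scipy, OpenCV 4.12 (cv2) and the standard library are available. Lean on these libraries where they do the work, as an engineer would, in place of code of your own. Each camera call takes 0.05 s, during which the arm holds its last target. There are 200 camera calls.

## Working session

There is one attempt and no reset: what is moved stays moved. The work goes in short steps, Python scripts to look and compute and a shell command to move; the robot and the scene stay as the last step left them, time stands still between calls to the robot, and variables do not carry over. Pictures are saved under pics/ and viewed, at most 10 in all, crops included, and the job is handed in when it is done.

```bash
ls; mkdir -p pics; cat > h.py <<'E'
import numpy as np, cv2
from rig import bot
from scipy.spatial.transform import Rotation as R
def K(m):
    f=192/np.tan(np.radians(m["vertical_fov"])/2); return f
def ray(name,u,v):
    m=bot.camera_model(name); f=K(m); d=np.array([(u-m["cx"])/f,(v-m["cy"])/f]); p=d.copy()
    for _ in range(30): p=d/(1+m["k1"]*(p@p))
    T=np.array(m["extrinsics"]); return T[:3,3], T[:3,:3]@np.array([p[0],p[1],1])
def at(name,u,v,z):
    o,d=ray(name,u,v); return o+d*(z-o[2])/d[2]
def proj(name,P):
    m=bot.camera_model(name); f=K(m); T=np.array(m["extrinsics"]); c=T[:3,:3].T@(np.array(P)-T[:3,3]); p=c[:2]/c[2]
    p=p*(1+m["k1"]*(p@p)); return p*f+[m["cx"],m["cy"]]
def rot(): 
    q=bot.state()["ee_rot"]; return R.from_quat([q[1],q[2],q[3],q[0]])
E
python3 - <<'E'
from h import *
for n in("top","side"):
    im=bot.read_camera(n); cv2.imwrite(f"pics/{n}0.png",im); cv2.imwrite(f"pics/{n}0b.png",cv2.resize(im,(800,600),interpolation=cv2.INTER_CUBIC))
    m=bot.camera_model(n); print(n,m["vertical_fov"],m["k1"],np.round(m["extrinsics"],3).tolist())
s=bot.state(); print(s["position"],s["ee_rot"],s["grip_width"])
E
```

```text
pics
top 51.81796677288695 -0.05870037814764919 [[-0.008, -0.99, 0.144, 0.337], [-1.0, 0.011, 0.017, -0.013], [-0.018, -0.144, -0.989, 1.355], [0.0, 0.0, 0.0, 1.0]]
side 46.594314584550816 -0.05747980244115624 [[0.976, -0.128, 0.173, 0.315], [-0.216, -0.59, 0.778, -0.935], [0.002, -0.797, -0.604, 0.818], [0.0, 0.0, 0.0, 1.0]]
[0.18570119 0.59642352 0.22185594] [-8.69517871e-05  1.50370150e-01  9.88629574e-01 -6.12314916e-04] 1.0019828401527744
```

View pics/top0b.png

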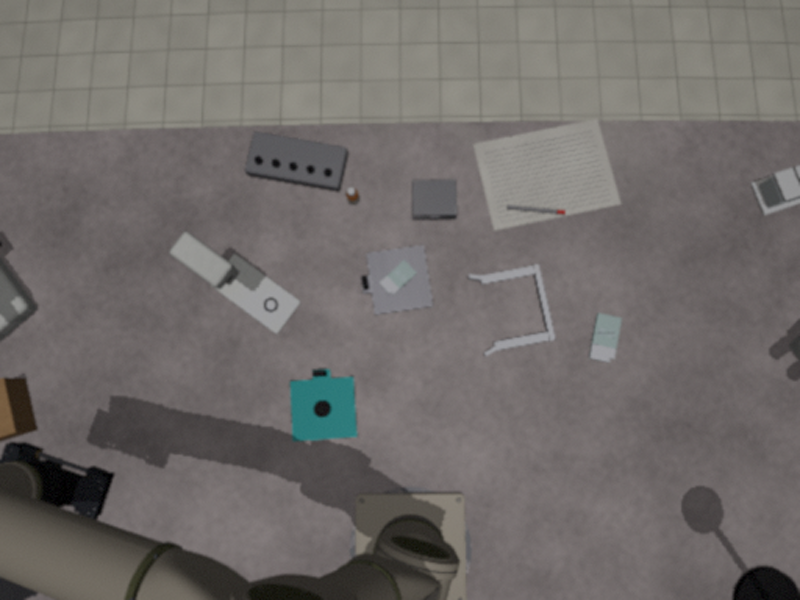

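View pics/side0b.png

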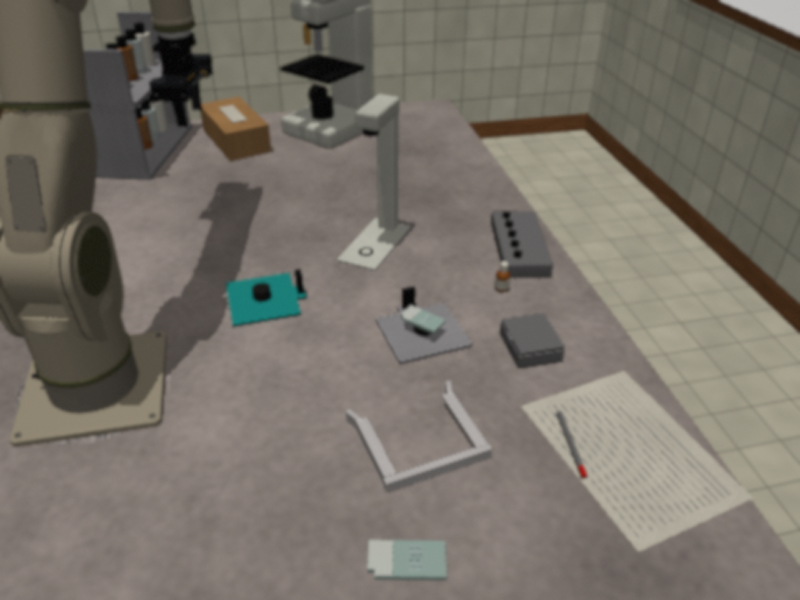

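Top view (800x600): the grey tray is at about (400,280) with its handle at (365,283), and the dock opening to the left is at about (515,310). The reader ring is at (271,305) with its post up-left at about (235,265). The bottle is at (352,195), the box at (434,198) and the pen at (535,210). The turquoise tray and the large slide at (605,337) are decoys.

```bash
python3 - <<'E'
import cv2
im=cv2.imread("pics/top0.png")
cv2.imwrite("pics/c1.png",cv2.resize(im[145:235,225:360],None,fx=5.9,fy=5.9,interpolation=cv2.INTER_CUBIC))
a=im[145:215,105:200]
im=cv2.imread("pics/side0.png")
b=im[175:240,230:310]
cv2.imwrite("pics/c2.png",cv2.vconcat([cv2.resize(a,(406,299),interpolation=cv2.INTER_CUBIC),cv2.resize(b,(406,330),interpolation=cv2.INTER_CUBIC)])[:599])
E
```

```text
(no output)
```

View pics/c1.png

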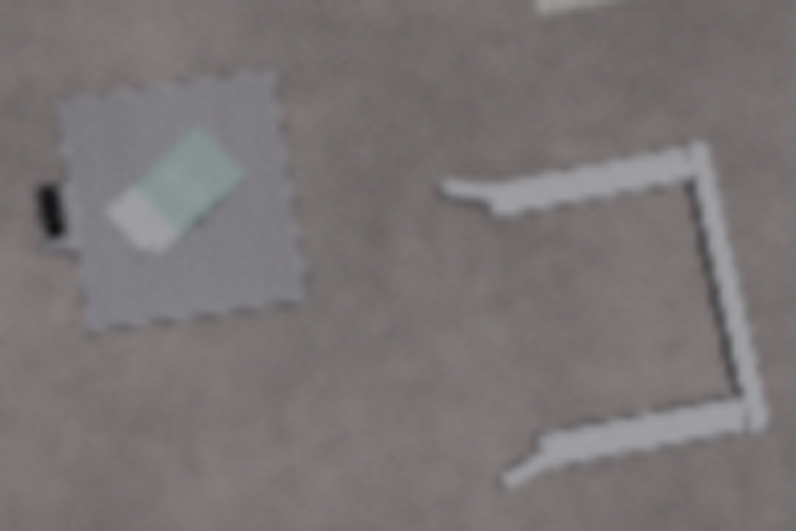

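View pics/c2.png

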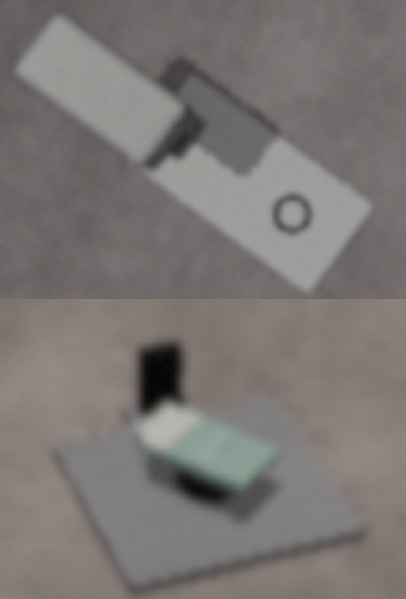

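Crop c1 shows the tray corners at (61,97), (272,72), (305,300) and (90,330). The slide's frosted end points lower-left, with its notched corner at the bottom near (150,255). Crop c2 shows the reader ring at (292,213), with the foot and head running up-left.

```bash
cat > m0.py <<'E'
from h import *
c1=lambda x,y,z: at("top",225+(x+.5)/5.9-.5,145+(y+.5)/5.9-.5,z)[:2]
c2=lambda x,y,z: at("top",105+(x+.5)/4.274-.5,145+(y+.5)/4.271-.5,z)[:2]
an=lambda d: np.degrees(np.arctan2(d[1],d[0]))
tl,tr,br,bl=[c1(*p,.008) for p in((61,97),(272,72),(305,300),(90,330))]
tm=(tl+tr+br+bl)/4; print("tray mid",tm,"sizes",*[np.linalg.norm(a) for a in(tr-tl,br-bl,tl-bl,tr-br)],"ang",an(tr-tl),an(br-bl),an(tl-bl)-90,an(tr-br)-90)
print("handle top",c1(48,208,.052))
a,b,c,d=[c1(*p,.022) for p in((498,215),(693,178),(540,437),(740,402))]
print("rails ang",an(b-a),an(d-c),"bar",an(b-d)-90,"gap",np.linalg.norm(a-c),"len",np.linalg.norm(b-a),np.linalg.norm(d-c))
o1,o2=c1(707,143,.022),c1(768,425,.022); print("outer bar",np.linalg.norm(o1-o2),an(o1-o2)-90)
th=np.radians((an(b-a)+an(d-c)+an(b-d)-90+an(o1-o2)-90)/4); u=np.array([np.cos(th),np.sin(th)])
m=(a+b+c+d)/4; print("home",m+u*(-66+119/2)/1000*1,"th",np.degrees(th), "front/back", ((a+c)/2+.053*u),((b+d)/2-.066*u))
r,t,l=c1(245,172,.036),c1(203,127,.036),c1(107,210,.036)
print("slide ctr",(r+l)/2,"w",np.linalg.norm(r-t),"len",np.linalg.norm(t-l),"ang",an(l-t))
print("ring",c2(292,213,.006),"post ang",an(c2(140,165,.006)-c2(308,292,.006)),an(c2(15,70,.299)-c2(140,165,.299)),an(c2(57,15,.299)-c2(190,108,.299)))
print(c2(372,207,.006)-c2(308,292,.006), an(c2(372,207,.006)-c2(308,292,.006))+90)
m=[ (160,278),(275,244)]
E
python3 m0.py
```

```text
tray mid [0.57706091 0.01846815] sizes 0.12559037666811987 0.12639325007743388 0.1398870839596854 0.1372390563107376 ang -83.79856990337085 -82.59218645029263 -83.02963932456173 -82.69126298144394
handle top [0.56483448 0.09349515]
rails ang -79.76038708749736 -80.73618714029155 bar -80.46417004677777 gap 0.1304362551843021 len 0.11563773874354312 0.11665459691607233
outer bar 0.16699345385455008 -80.18289859766773
home [ 0.50737767 -0.22595619] th -80.2859107180586 front/back [ 0.50758334 -0.22737081] [ 0.507172   -0.22454158]
slide ctr [0.57670961 0.02112759] w 0.0358414448358232 len 0.0733835844092116 ang 130.80452767021092
ring [0.52377284 0.30500167] post ang 53.242060228540815 53.22529278193709 55.048996012811465
[ 0.06865666 -0.05084381] 53.47813573387486
```

```bash
cat >> h.py <<'E'
def Rd(a,tilt=None):
    a=np.radians(a); return R.from_matrix(np.array([[-np.sin(a),np.cos(a),0],[np.cos(a),np.sin(a),0],[0,0,-1]]).T)
def plan(p,Rt,n=10,w=None,p0=None,R0=None):
    """rows (shift then turn) from pose p0,R0 (default measured) to p,Rt; w: row weights"""
    s=bot.state(); p0=np.array(s["position"] if p0 is None else p0); R0=rot() if R0 is None else R0
    w=np.ones(n) if w is None else np.array(w,float); w=w/w.sum(); rv=(R0.inv()*Rt).as_rotvec()
    A=np.zeros((3,3)); c=0
    for k in w: A+=k*(R0*R.from_rotvec(rv*c)).as_matrix(); c+=k
    d=np.linalg.solve(A,np.array(p)-p0)
    if np.ptp(w)<1e-9: print(n,"x",np.round(100*d*w[0],3).tolist(),np.round(np.degrees(rv)*w[0],2).tolist())
    else:
        for k in w: print(np.round(100*d*k,3).tolist(),np.round(np.degrees(rv)*k,2).tolist())
E
python3 - <<'E'
from h import *
plan([.38,.22,.22],Rd(35),20); plan([.568,.093,.12],Rd(7),10,p0=[.38,.22,.22],R0=Rd(35))
print(Rd(72.7).as_quat())
E
```

```text
20 x [-1.913, -0.996, 0.01] [-0.0, 0.0, 1.89]
10 x [-1.909, 1.267, 1.0] [0.0, 0.0, 2.8]
[0.15039814 0.98862551 0.         0.        ]
```

```bash
r='[-1.91,-1.0,0,0,0,1.89,100]'; python3 -m jog '[[[-1.91,-1.0,0,0,0,1.89,100],[-1.91,-1.0,0,0,0,1.89,100],[-1.91,-1.0,0,0,0,1.89,100],[-1.91,-1.0,0,0,0,1.89,100],[-1.91,-1.0,0,0,0,1.89,100],[-1.91,-1.0,0,0,0,1.89,100],[-1.91,-1.0,0,0,0,1.89,100],[-1.91,-1.0,0,0,0,1.89,100],[-1.91,-1.0,0,0,0,1.89,100],[-1.91,-1.0,0,0,0,1.89,100]]]' 
python3 -m jog '[[[-1.91,-1.0,0,0,0,1.89,100],[-1.91,-1.0,0,0,0,1.89,100],[-1.91,-1.0,0,0,0,1.89,100],[-1.91,-1.0,0,0,0,1.89,100],[-1.91,-1.0,0,0,0,1.89,100],[-1.91,-1.0,0,0,0,1.89,100],[-1.91,-1.0,0,0,0,1.89,100],[-1.91,-1.0,0,0,0,1.89,100],[-1.91,-1.0,0,0,0,1.89,100],[-1.91,-1.0,0,0,0,1.89,100]]]' 
python3 -c "
from h import *
plan([.568,.093,.13],Rd(7),10)"
```

```text
t: 0.93
position: [0.3142, 0.423, 0.2223]
ee_rot: [-0.0, 0.312, 0.95, -0.0]
force: [-1.8, 0.1, -0.2]
grip_width: 0.995
gripper_force: 0.0
t: 1.77
position: [0.3791, 0.2178, 0.2226]
ee_rot: [-0.0, 0.464, 0.886, 0.0]
force: [1.1, 0.6, 0.8]
grip_width: 0.996
gripper_force: 0.0
10 x [-1.889, 1.289, 0.926] [0.0, -0.0, 2.77]
```

```bash
python3 -m jog '[[[-1.89,1.29,0.93,0,0,2.77,100],[-1.89,1.29,0.93,0,0,2.77,100],[-1.89,1.29,0.93,0,0,2.77,100],[-1.89,1.29,0.93,0,0,2.77,90],[-1.89,1.29,0.93,0,0,2.77,80],[-1.89,1.29,0.93,0,0,2.77,75],[-1.89,1.29,0.93,0,0,2.77,75],[-1.89,1.29,0.93,0,0,2.77,75],[-1.89,1.29,0.93,0,0,2.77,75],[-1.89,1.29,0.93,0,0,2.77,75]]]' 
python3 - <<'E'
from h import *
plan([.568,.093,.02],Rd(7),10)
im=bot.read_camera("side"); cv2.imwrite("pics/s1.png",cv2.resize(im[150:260,190:340],None,fx=5.3,fy=5.3,interpolation=cv2.INTER_CUBIC))
print(proj("side",[.568,.093,.034]),proj("side",[.568,.093,.13]))
E
```

```text
t: 2.6
position: [0.569, 0.0939, 0.1292]
ee_rot: [0.0, 0.663, 0.749, -0.0]
force: [0.4, 1.0, 1.0]
grip_width: 0.751
gripper_force: 0.0
10 x [-0.007, -0.011, 1.092] [0.0, 0.0, 0.0]
[261.45675346 188.7831703 ] [261.90287083 161.47578735]
```

View pics/s1.png

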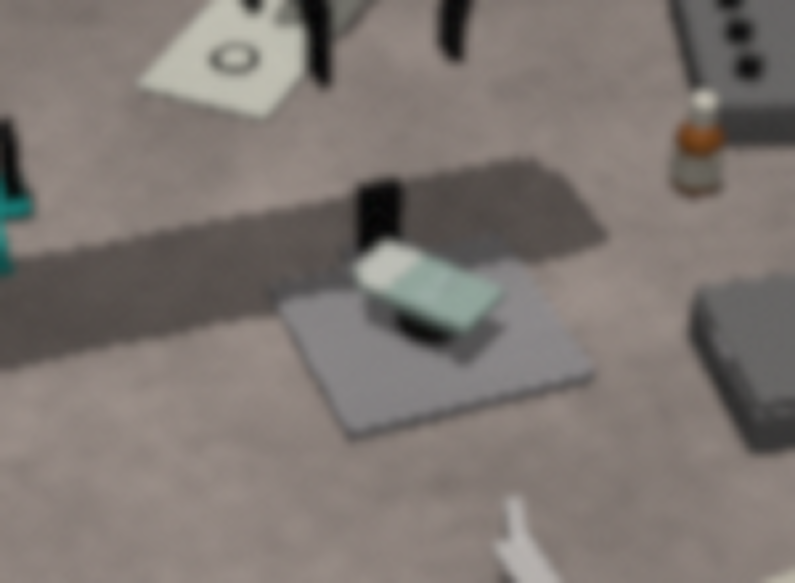

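The fingers straddle the handle, seen at crop (380,215), and it matches the prediction. The slide lies on its rest. I'll descend and grip.

```bash
python3 -m jog '[[[0,0,1.3,0,0,0,75],[0,0,1.3,0,0,0,75],[0,0,1.3,0,0,0,75],[0,0,1.3,0,0,0,75],[0,0,1.3,0,0,0,75],[0,0,1.3,0,0,0,75],[0,0,1.2,0,0,0,75],[0,0,1.0,0,0,0,75],[0,0,0.6,0,0,0,75],[0,0,0.3,0,0,0,70]]]' 
python3 -m jog '[[[0,0,0,0,0,0,60],[0,0,0,0,0,0,50],[0,0,0,0,0,0,42],[0,0,0,0,0,0,38],[0,0,0,0,0,0,34],[0,0,0,0,0,0,31],[0,0,0,0,0,0,28],[0,0,0,0,0,0,24],[0,0,0,0,0,0,10],[0,0,0,0,0,0,0]]]' 35
python3 - <<'E'
from h import *
im=bot.read_camera("top")
cv2.imwrite("pics/t2raw.png",im); cv2.imwrite("pics/t2.png",cv2.resize(im[145:235,225:360],None,fx=5.9,fy=5.9,interpolation=cv2.INTER_CUBIC))
E
```

```text
t: 3.48
position: [0.5679, 0.0955, 0.0194]
ee_rot: [-0.0, 0.661, 0.75, -0.001]
force: [-1.1, -0.3, 0.8]
grip_width: 0.727
gripper_force: 0.0
t: 4.32
position: [0.5678, 0.0958, 0.0206]
ee_rot: [-0.0, 0.661, 0.75, -0.0]
force: [-5.7, -1.0, 4.6]
grip_width: 0.294
gripper_force: 35.0
```

View pics/t2.png

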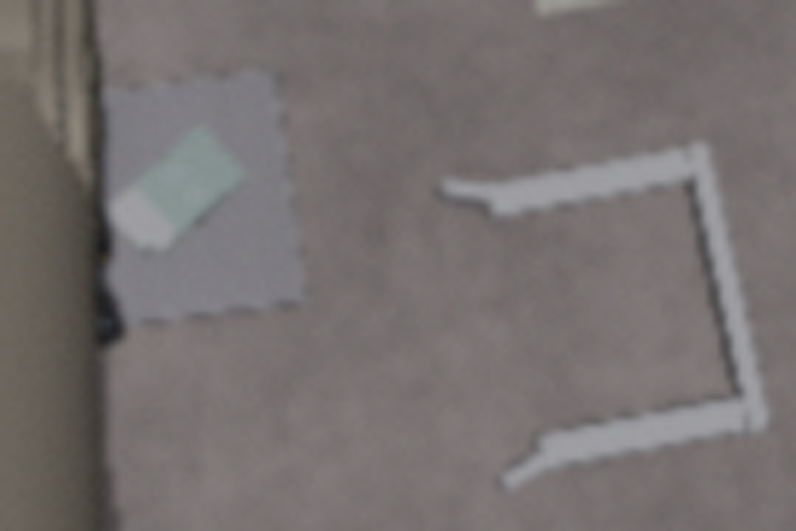

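Gripped at 25.6 mm with the tray in place and the slide on it. Next I drag it gently to the lined-up position in front of the mouth.

```bash
python3 - <<'E'
from h import *
w=[1,2,3,4,5,5,5,5,5,5,5,5,5,5,5,5,4,3,2,1]
plan([.4665,.0130,bot.state()["position"][2]],Rd(9.7),20,w)
E
```

```text
[-0.084, -0.14, 0.0] [-0.0, -0.0, -0.03]
[-0.168, -0.281, 0.0] [-0.0, -0.0, -0.06]
[-0.252, -0.421, 0.0] [-0.0, -0.0, -0.09]
[-0.336, -0.561, 0.0] [-0.0, -0.0, -0.12]
[-0.419, -0.702, 0.0] [-0.0, -0.0, -0.16]
[-0.419, -0.702, 0.0] [-0.0, -0.0, -0.16]
[-0.419, -0.702, 0.0] [-0.0, -0.0, -0.16]
[-0.419, -0.702, 0.0] [-0.0, -0.0, -0.16]
[-0.419, -0.702, 0.0] [-0.0, -0.0, -0.16]
[-0.419, -0.702, 0.0] [-0.0, -0.0, -0.16]
[-0.419, -0.702, 0.0] [-0.0, -0.0, -0.16]
[-0.419, -0.702, 0.0] [-0.0, -0.0, -0.16]
[-0.419, -0.702, 0.0] [-0.0, -0.0, -0.16]
[-0.419, -0.702, 0.0] [-0.0, -0.0, -0.16]
[-0.419, -0.702, 0.0] [-0.0, -0.0, -0.16]
[-0.419, -0.702, 0.0] [-0.0, -0.0, -0.16]
[-0.336, -0.561, 0.0] [-0.0, -0.0, -0.12]
[-0.252, -0.421, 0.0] [-0.0, -0.0, -0.09]
[-0.168, -0.281, 0.0] [-0.0, -0.0, -0.06]
[-0.084, -0.14, 0.0] [-0.0, -0.0, -0.03]
```

```bash
python3 -m jog '[[[-0.084,-0.14,0,0,0,-0.03,0],[-0.168,-0.28,0,0,0,-0.06,0],[-0.252,-0.42,0,0,0,-0.09,0],[-0.336,-0.56,0,0,0,-0.12,0],[-0.42,-0.7,0,0,0,-0.16,0],[-0.42,-0.7,0,0,0,-0.16,0],[-0.42,-0.7,0,0,0,-0.16,0],[-0.42,-0.7,0,0,0,-0.16,0],[-0.42,-0.7,0,0,0,-0.16,0],[-0.42,-0.7,0,0,0,-0.16,0]]]' 
python3 -m jog '[[[-0.42,-0.7,0,0,0,-0.16,0],[-0.42,-0.7,0,0,0,-0.16,0],[-0.42,-0.7,0,0,0,-0.16,0],[-0.42,-0.7,0,0,0,-0.16,0],[-0.42,-0.7,0,0,0,-0.16,0],[-0.42,-0.7,0,0,0,-0.16,0],[-0.336,-0.56,0,0,0,-0.12,0],[-0.252,-0.42,0,0,0,-0.09,0],[-0.168,-0.28,0,0,0,-0.06,0],[-0.084,-0.14,0,0,0,-0.03,0]]]' 
python3 - <<'E'
from h import *
im=bot.read_camera("top")
cv2.imwrite("pics/t3raw.png",im); cv2.imwrite("pics/t3.png",cv2.resize(im[145:235,225:360],None,fx=5.9,fy=5.9,interpolation=cv2.INTER_CUBIC))
E
```

```text
t: 5.2
position: [0.5166, 0.0542, 0.0205]
ee_rot: [-0.0, 0.653, 0.757, 0.0]
force: [1.6, 1.7, -0.8]
grip_width: 0.294
gripper_force: 35.0
t: 6.03
position: [0.467, 0.0126, 0.0205]
ee_rot: [-0.0, 0.645, 0.764, 0.0]
force: [1.5, 1.2, -1.4]
grip_width: 0.297
gripper_force: 35.0
```

View pics/t3.png

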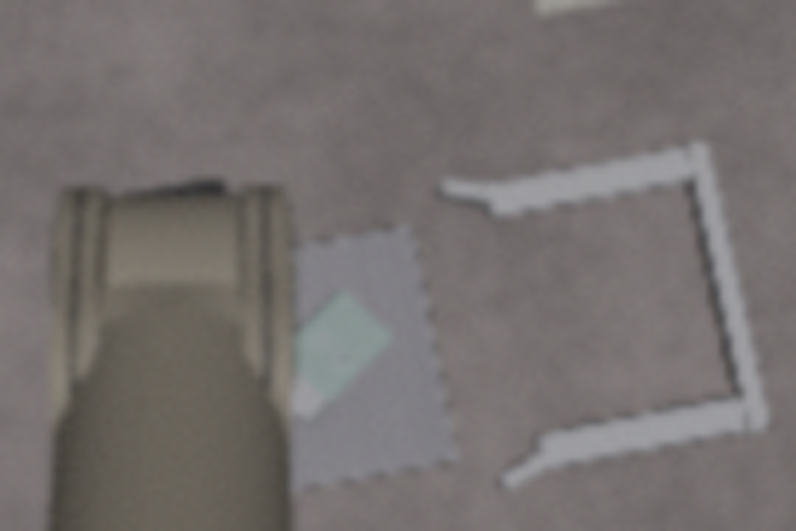

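Tray front corners are at (408,226) and (458,460), and the slide is still on top. I'll check the alignment against the dock.

```bash
cat > m1.py <<'E'
from m0 import *
H=np.array([.50738,-.22596]); n=np.array([-u[1],u[0]])
f1,f2=c1(408,226,.008),c1(458,460,.008); f=(f1+f2)/2
print("front ang",an(f1-f2)-90,"size",np.linalg.norm(f1-f2),"along",(f-.065*u-H)@u,"lat",(f-H)@n,(f1-H)@n,(f2-H)@n)
e1,e2=c1(300,242,.008),c1(300,488,.008); print("edge ang",an(f1-e1),an(f2-e2), "lat", (e1-H)@n,(e2-H)@n)
s=bot.state()["position"][:2]; print("tcp along,lat",(s-H)@u,(s-H)@n)
E
python3 m1.py | tail -3
```

```text
front ang -79.26712764547902 size 0.13941196885122573 along -0.16566497148950374 lat 0.000593095712749684 0.07028806102115151 -0.06910186959565219
edge ang -82.09802283968416 -80.54297366484963 lat 0.0723077319007902 -0.06868673855977105
tcp along,lat -0.24187655766195842 0.00028839524042661296
```

```bash
python3 -m jog '[[[-0.2,0,0,0,0,0,0],[-0.4,0,0,0,0,0,0],[-0.6,0,0,0,0,0,0],[-0.8,0,0,0,0,0,0],[-1.0,0,0,0,0,0,0],[-1.0,0,0,0,0,0,0],[-1.0,0,0,0,0,0,0],[-0.8,0,0,0,0,0,0],[-0.6,0,0,0,0,0,0],[-0.4,0,0,0,0,0,0]]]' 
python3 -m jog '[[[-0.5,0,0,0,0,0,0],[-0.7,0,0,0,0,0,0],[-0.9,0,0,0,0,0,0],[-1.0,0,0,0,0,0,0],[-1.0,0,0,0,0,0,0],[-1.0,0,0,0,0,0,0],[-0.9,0,0,0,0,0,0],[-0.7,0,0,0,0,0,0],[-0.5,0,0,0,0,0,0],[-0.4,0,0,0,0,0,0]]]' 
python3 m1.py | tail -1
```

```text
t: 6.92
position: [0.4789, -0.0552, 0.0205]
ee_rot: [-0.0, 0.645, 0.764, -0.0]
force: [-1.4, 4.4, 2.8]
grip_width: 0.294
gripper_force: 35.0
t: 7.75
position: [0.4917, -0.1295, 0.0205]
ee_rot: [-0.0, 0.645, 0.764, 0.0]
force: [-2.0, 7.0, 4.0]
grip_width: 0.297
gripper_force: 35.0
tcp along,lat -0.09771526714732814 0.0008087363974466147
```

```bash
python3 -m jog '[[[-0.3,0,0,0,0,0,0],[-0.3,0,0,0,0,0,0],[-0.3,0,0,0,0,0,0],[-0.25,0,0,0,0,0,0],[-0.2,0,0,0,0,0,0],[-0.15,0,0,0,0,0,0],[-0.15,0,0,0,0,0,0],[-0.1,0,0,0,0,0,0],[-0.1,0,0,0,0,0,0],[-0.1,0,0,0,0,0,0]]]' 
python3 m1.py | tail -1
python3 -m jog '[[[-0.05,0,0,0,0,0,0],[-0.05,0,0,0,0,0,0],[-0.05,0,0,0,0,0,0],[-0.05,0,0,0,0,0,0],[-0.05,0,0,0,0,0,0],[0,0,0,0,0,0,0],[0,0,0,0,0,0,0],[0,0,0,0,0,0,0],[0,0,0,0,0,0,0],[0,0,0,0,0,0,0]]]' 
python3 m1.py | tail -1
```

```text
t: 8.58
position: [0.495, -0.1479, 0.0205]
ee_rot: [-0.0, 0.644, 0.765, 0.0]
force: [-2.0, 5.6, 4.5]
grip_width: 0.29
gripper_force: 35.0
tcp along,lat -0.07902932222113666 0.0009986864442445495
t: 9.42
position: [0.4955, -0.1504, 0.0205]
ee_rot: [-0.0, 0.644, 0.765, 0.0]
force: [-1.5, 5.5, 4.1]
grip_width: 0.296
gripper_force: 35.0
tcp along,lat -0.07652132473271518 0.001004151741046266
```

```bash
python3 -m jog '[[[-0.05,0,0,0,0,0,0],[-0.05,0,0,0,0,0,0],[-0.05,0,0,0,0,0,0],[-0.05,0,0,0,0,0,0],[0,0,0,0,0,0,0],[0,0,0,0,0,0,0],[0,0,0,0,0,0,0],[0,0,0,0,0,0,0],[0,0,0,0,0,0,0],[0,0,0,0,0,0,0]]]' 
python3 m1.py | tail -1
python3 -m jog '[[[-0.05,0,0,0,0,0,0],[-0.05,0,0,0,0,0,0],[-0.05,0,0,0,0,0,0],[-0.05,0,0,0,0,0,0],[0,0,0,0,0,0,0],[0,0,0,0,0,0,0],[0,0,0,0,0,0,0],[0,0,0,0,0,0,0],[0,0,0,0,0,0,0],[0,0,0,0,0,0,0]]]' 
python3 m1.py | tail -1
```

```text
t: 10.25
position: [0.4954, -0.1504, 0.0205]
ee_rot: [-0.002, 0.644, 0.765, 0.001]
force: [-4.1, 12.6, 10.3]
grip_width: 0.298
gripper_force: 35.0
tcp along,lat -0.07647468417471671 0.0009795513488336394
t: 11.08
position: [0.4954, -0.1505, 0.0205]
ee_rot: [-0.003, 0.644, 0.765, 0.001]
force: [-6.9, 19.5, 15.8]
grip_width: 0.293
gripper_force: 35.0
tcp along,lat -0.07638427706920306 0.0009446047854351127
```

The tray is firmly against the back stop: force is rising with no motion. I'll relieve the push, release, and lift clear.

```bash
python3 -m jog '[[[0.1,0,0,0,0,0,0],[0.1,0,0,0,0,0,0],[0.1,0,0,0,0,0,0],[0,0,0,0,0,0,0],[0,0,0,0,0,0,30],[0,0,0,0,0,0,33],[0,0,0,0,0,0,40],[0,0,0,0,0,0,50],[0,0,0,0,0,0,60],[0,0,0,0,0,0,60]]]' 
python3 -m jog '[[[0,0,-0.3,0,0,0,60],[0,0,-0.7,0,0,0,60],[0,0,-1,0,0,0,60],[0,0,-1.5,0,0,0,60],[0,0,-2,0,0,0,60],[0,0,-2,0,0,0,60],[1,0,-2,0,0,0,60],[2,0,-2,0,0,0,60],[2,0,-2,0,0,0,60],[2,0,-2,0,0,0,60]]]' 
python3 - <<'E'
from h import *
im=bot.read_camera("top"); cv2.imwrite("pics/t4raw.png",im)
im2=bot.read_camera("side"); cv2.imwrite("pics/s4raw.png",im2)
a=cv2.resize(im[150:235,275:360],(510,510),interpolation=cv2.INTER_CUBIC)
b=cv2.resize(im2[190:330,210:330],(290,338),interpolation=cv2.INTER_CUBIC)
c=np.zeros((510,800,3),np.uint8); c[:,:510]=a; c[:338,510:]=b; cv2.imwrite("pics/m4.png",c)
E
```

```text
t: 11.92
position: [0.4955, -0.1523, 0.0204]
ee_rot: [0.0, 0.645, 0.764, -0.0]
force: [0.1, -0.6, -0.3]
grip_width: 0.537
gripper_force: 0.0
t: 12.75
position: [0.4835, -0.0825, 0.1776]
ee_rot: [0.0, 0.645, 0.764, 0.0]
force: [0.3, -0.3, -0.9]
grip_width: 0.598
gripper_force: 0.0
```

View pics/m4.png

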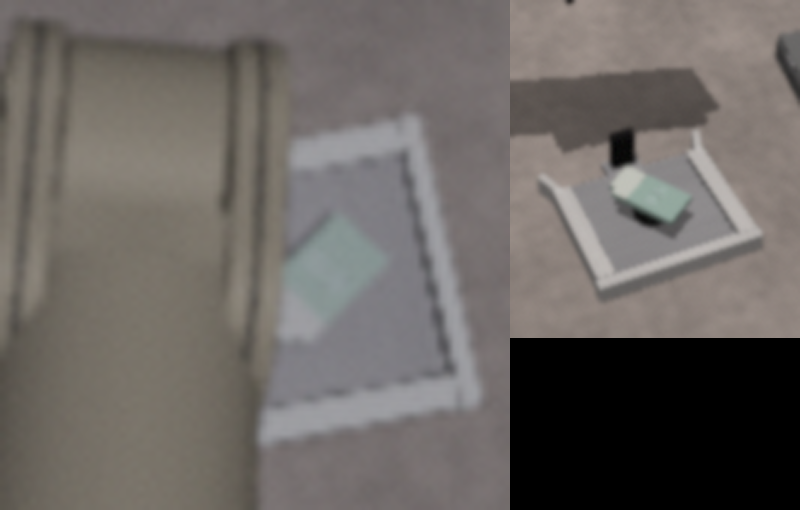

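The tray is home, with its front edge against the stop, and the slide is still on the rest: clear-end corners at (340,212) and (388,260), notched frosted corner near (310,343). Now I work out the slide pose.

```bash
python3 - <<'E'
from m1 import *
c4=lambda x,y,z: at("top",275+(x+.5)/6-.5,150+(y+.5)/6-.5,z)[:2]
t,r,b=c4(340,212,.036),c4(388,260,.036),c4(322,338,.036)
e=(t+r)/2; print("clear end",e,"w",np.linalg.norm(t-r),"ang",an(t-r)+90,"long edge ang",an(b-r))
for nm in("top","side"):
    im=cv2.imread(f"pics/{nm[0]}4raw.png").astype(int); B,G,Rr=im[...,0],im[...,1],im[...,2]
    pu=proj(nm,[.507,-.223,.036]); m=(G-Rr>8)
    yy,xx=np.nonzero(m); k=np.hypot(xx-pu[0],yy-pu[1])<40; xx,yy=xx[k],yy[k]
    P=np.array([at(nm,x,y,.036)[:2]*1000 for x,y in zip(xx,yy)],np.float32)
    rc=cv2.minAreaRect(P); print(nm,len(P),rc)
E
```

```text
tray mid [0.57706091 0.01846815] sizes 0.12559037666811987 0.12639325007743388 0.1398870839596854 0.1372390563107376 ang -83.79856990337085 -82.59218645029263 -83.02963932456173 -82.69126298144394
handle top [0.56483448 0.09349515]
rails ang -79.76038708749736 -80.73618714029155 bar -80.46417004677777 gap 0.1304362551843021 len 0.11563773874354312 0.11665459691607233
outer bar 0.16699345385455008 -80.18289859766773
home [ 0.50737767 -0.22595619] th -80.2859107180586 front/back [ 0.50758334 -0.22737081] [ 0.507172   -0.22454158]
slide ctr [0.57670961 0.02112759] w 0.0358414448358232 len 0.0733835844092116 ang 130.80452767021092
ring [0.52377284 0.30500167] post ang 53.242060228540815 53.22529278193709 55.048996012811465
[ 0.06865666 -0.05084381] 53.47813573387486
front ang -79.26712764547902 size 0.13941196885122573 along -0.16566497148950374 lat 0.000593095712749684 0.07028806102115151 -0.06910186959565219
edge ang -82.09802283968416 -80.54297366484963 lat 0.0723077319007902 -0.06868673855977105
tcp along,lat -0.14758736261996258 0.0029664210194853616
clear end [ 0.53277105 -0.25100256] w 0.037873060658329835 ang 133.3448781199006 long edge ang 138.51502138720184
top 168 ((515.7024536132812, -232.691162109375), (37.856693267822266, 48.44314193725586), 43.8752326965332)
side 320 ((513.548828125, -236.1502227783203), (44.371917724609375, 54.292850494384766), 42.53836441040039)
```

```bash
python3 -c "
from h import *
plan([.5232,-.2408,.09],Rd(43.4),10)"
```

```text
10 x [-1.64, -0.345, 0.893] [0.04, 0.01, -3.35]
```

```bash
python3 -m jog '[[[-1.64,-0.345,0.9,0,0,-3.35,68],[-1.64,-0.345,0.9,0,0,-3.35,68],[-1.64,-0.345,0.9,0,0,-3.35,68],[-1.64,-0.345,0.9,0,0,-3.35,68],[-1.64,-0.345,0.9,0,0,-3.35,68],[-1.64,-0.345,0.9,0,0,-3.35,68],[-1.64,-0.345,0.9,0,0,-3.35,68],[-1.64,-0.345,0.9,0,0,-3.35,68],[-1.64,-0.345,0.9,0,0,-3.35,68],[-1.64,-0.345,0.9,0,0,-3.35,68]]]' 
python3 -c "
from h import *
plan([.5232,-.2408,.0145],Rd(43.4),10)"
```

```text
t: 13.68
position: [0.5203, -0.2456, 0.0851]
ee_rot: [-0.0, 0.396, 0.918, -0.0]
force: [-1.1, -0.1, -0.3]
grip_width: 0.679
gripper_force: 0.0
10 x [0.016, 0.054, 0.706] [-0.0, 0.0, -0.01]
```

```bash
python3 -m jog '[[[0,0,0.5,0,0,0,68],[0,0,0.5,0,0,0,68],[0,0,0.5,0,0,0,68],[0,0,0.5,0,0,0,68],[0,0,0,0,0,0,68],[0,0,0,0,0,0,68],[0,0,0,0,0,0,68],[0,0,0,0,0,0,68],[0,0,0,0,0,0,68],[0,0,0,0,0,0,68]]]' 
python3 -c "
from h import *
plan([.5232,-.2408,.0145],Rd(43.4),10)"
```

```text
t: 14.52
position: [0.5208, -0.2438, 0.0658]
ee_rot: [0.0, 0.397, 0.918, 0.0]
force: [-0.3, -0.1, 0.6]
grip_width: 0.678
gripper_force: 0.0
10 x [0.005, 0.037, 0.513] [0.0, 0.0, -0.02]
```

```bash
python3 -m jog '[[[0.01,0.07,0.7,0,0,0,68],[0.01,0.07,0.7,0,0,0,68],[0.01,0.07,0.7,0,0,0,68],[0.01,0.07,0.7,0,0,0,68],[0.01,0.09,0.7,0,0,0,68],[0,0,0.7,0,0,0,68],[0,0,0.5,0,0,0,68],[0,0,0.3,0,0,0,68],[0,0,0.1,0,0,0,68],[0,0,0,0,0,0,68]]]' 
python3 - <<'E'
from h import *
s=bot.state(); print(s["position"],s["force"])
im=bot.read_camera("side"); cv2.imwrite("pics/s5.png",cv2.resize(im[215:315,220:340],None,fx=5.9,fy=5.9,interpolation=cv2.INTER_CUBIC))
E
```

```text
t: 15.35
position: [0.523, -0.241, 0.0143]
ee_rot: [-0.0, 0.397, 0.918, -0.0]
force: [0.2, 0.1, 0.9]
grip_width: 0.678
gripper_force: 0.0
[ 0.52296775 -0.24097212  0.01433485] [0.19571203 0.08374636 0.87795723]
```

View pics/s5.png

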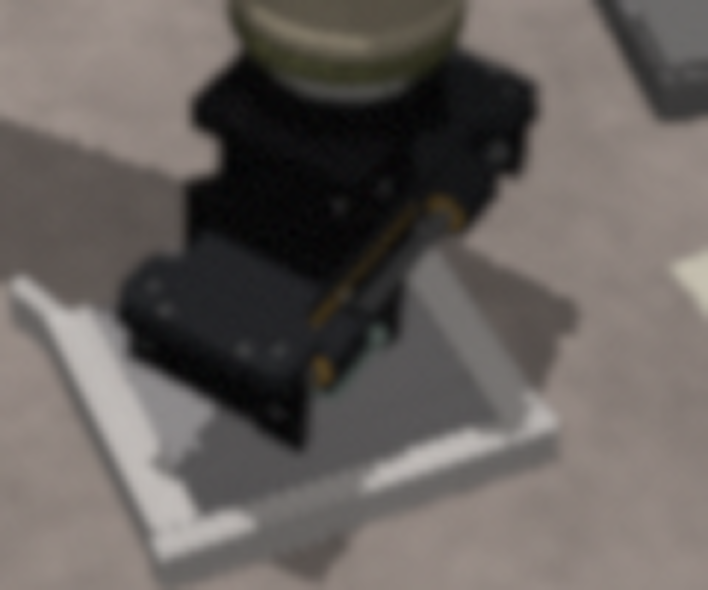

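The fingers straddle the slide's clear end, whose teal edge shows between them at (350,370). I'll close and lift.

```bash
python3 -m jog '[[[0,0,0,0,0,0,62],[0,0,0,0,0,0,58],[0,0,0,0,0,0,55],[0,0,0,0,0,0,52],[0,0,0,0,0,0,50],[0,0,0,0,0,0,48],[0,0,0,0,0,0,46],[0,0,0,0,0,0,44],[0,0,0,0,0,0,30],[0,0,0,0,0,0,20]]]' 25
python3 -m jog '[[[0,0,-0.1,0,0,0,20],[0,0,-0.3,0,0,0,20],[0,0,-0.6,0,0,0,20],[0,0,-1,0,0,0,20],[0,0,-1,0,0,0,20],[0,0,-1.5,0,0,0,20],[0,0,-2,0,0,0,20],[0,0,-2,0,0,0,20],[0,0,-1.5,0,0,0,20],[0,0,-1,0,0,0,20]]]'
```

```text
t: 16.23
position: [0.5231, -0.2409, 0.0145]
ee_rot: [-0.0, 0.397, 0.918, 0.0]
force: [-0.5, -0.5, 0.5]
grip_width: 0.454
gripper_force: 26.0
t: 17.07
position: [0.5238, -0.2414, 0.1274]
ee_rot: [0.001, 0.397, 0.918, 0.0]
force: [-0.3, 0.7, -0.9]
grip_width: 0.454
gripper_force: 26.0
```

```bash
cat > fin.py <<'E'
from h import *
def fin(lab=(.050,0,-.0215),spot=(.5238,.3050,.150),ang=53.4):
    e=np.array([np.cos(np.radians(ang)),np.sin(np.radians(ang)),0]); z=np.array([0,0,1.]); c,s=np.cos(np.pi/6),np.sin(np.pi/6)
    x=c*e+s*z; t=s*e-c*z; Rt=R.from_matrix(np.array([x,np.cross(t,x),t]).T)
    return np.array(spot)-Rt.apply(lab),Rt,e
E
python3 - <<'E'
from fin import *
print("ring side",at("side",233.6,160.5,.006))
p,Rt,e=fin(); A=np.array([.485,0,.22]); RA=Rd(3.4); W=p-.09*e; print(p,W)
plan(A,RA,10); plan(W,Rt,10,p0=A,R0=RA); 
print(proj("top",[.5238,.3050,.006]))
E
```

```text
ring side [0.52248892 0.30409319 0.006     ]
[0.50439212 0.27886727 0.10638045] [0.45073188 0.2066137  0.10638045]
10 x [2.395, 0.695, -0.928] [0.01, 0.01, 3.98]
10 x [1.659, -0.937, 1.551] [-1.05, 2.88, 3.91]
[172.93771447 194.48052641]
```

```bash
python3 -m jog '[[[1.2,0.35,-1.4,0,0,2,20],[2.0,0.6,-1.4,0,0,3.5,20],[2.6,0.75,-1.2,0,0,4.3,20],[2.6,0.75,-1,0,0,4.3,20],[2.6,0.75,-0.8,0,0,4.3,20],[2.6,0.75,-0.8,0,0,4.3,20],[2.6,0.75,-0.7,0,0,4.3,20],[2.6,0.75,-0.7,0,0,4.3,20],[2.6,0.75,-0.7,0,0,4.3,20],[2.5,0.7,-0.6,0,0,4.2,20]]]' 
python3 - <<'E'
from fin import *
p,Rt,e=fin(spot=(.5232,.3046,.150)); plan(p-.09*e,Rt,20)
E
```

```text
t: 17.9
position: [0.4835, 0.0014, 0.2187]
ee_rot: [0.0, 0.687, 0.727, 0.001]
force: [0.3, -0.7, -0.6]
grip_width: 0.454
gripper_force: 26.0
20 x [0.804, -0.481, 0.775] [-0.52, 1.44, 1.94]
```

```bash
python3 -m jog '[[[0.8,-0.48,0.77,-0.52,1.44,1.94,20],[0.8,-0.48,0.77,-0.52,1.44,1.94,20],[0.8,-0.48,0.77,-0.52,1.44,1.94,20],[0.8,-0.48,0.77,-0.52,1.44,1.94,20],[0.8,-0.48,0.77,-0.52,1.44,1.94,20],[0.8,-0.48,0.77,-0.52,1.44,1.94,20],[0.8,-0.48,0.77,-0.52,1.44,1.94,20],[0.8,-0.48,0.77,-0.52,1.44,1.94,20],[0.8,-0.48,0.77,-0.52,1.44,1.94,20],[0.8,-0.48,0.77,-0.52,1.44,1.94,20]]]' 
python3 -m jog '[[[0.8,-0.48,0.77,-0.52,1.44,1.94,20],[0.8,-0.48,0.77,-0.52,1.44,1.94,20],[0.8,-0.48,0.77,-0.52,1.44,1.94,20],[0.8,-0.48,0.77,-0.52,1.44,1.94,20],[0.8,-0.48,0.77,-0.52,1.44,1.94,20],[0.8,-0.48,0.77,-0.52,1.44,1.94,20],[0.8,-0.48,0.77,-0.52,1.44,1.94,20],[0.8,-0.48,0.77,-0.52,1.44,1.94,20],[0.8,-0.48,0.77,-0.52,1.44,1.94,20],[0.8,-0.48,0.77,-0.52,1.44,1.94,20]]]' 
python3 - <<'E'
from fin import *
p,Rt,e=fin(spot=(.5232,.3046,.150)); s=bot.state(); print(p,s["q"]); plan(p,Rt,10)
im=bot.read_camera("side"); cv2.imwrite("pics/s6raw.png",im)
im=bot.read_camera("top"); cv2.imwrite("pics/t6raw.png",im)
E
```

```text
t: 18.73
position: [0.4468, 0.0918, 0.1494]
ee_rot: [-0.06, 0.793, 0.595, 0.119]
force: [0.5, -1.0, 0.2]
grip_width: 0.453
gripper_force: 26.0
t: 19.57
position: [0.4493, 0.204, 0.1064]
ee_rot: [-0.117, 0.862, 0.435, 0.232]
force: [-0.1, 0.2, -0.3]
grip_width: 0.453
gripper_force: 26.0
[0.50379212 0.27846727 0.10638045] [-0.64340442 -0.12745922  0.32329911  2.32888499 -0.50458716  0.55337892
 -0.56741223]
10 x [0.798, -0.005, 0.462] [-0.01, -0.01, 0.02]
```

```bash
python3 -m jog '[[[0.3,0,0.17,0,0,0,20],[0.6,0,0.35,0,0,0,20],[1.0,0,0.58,0,0,0,20],[1.2,0,0.69,0,0,0,20],[1.3,0,0.75,0,0,0,20],[1.3,0,0.75,0,0,0,20],[1.1,0,0.64,0,0,0,20],[0.7,0,0.41,0,0,0,20],[0.4,0,0.23,0,0,0,20],[0.1,0,0.06,0,0,0,20]]]' 
python3 - <<'E'
from fin import *
p,Rt,e=fin(spot=(.5232,.3046,.150)); plan(p,Rt,1)
s=bot.state(); P=s["position"]; Q=rot()
C=[];c=np.zeros((600,800,3),np.uint8)
L=lambda x,y: P+Q.apply([.024+x/1000,y/1000,-.0215])
print("label",L(26,0),"tilt",np.degrees(np.arcsin(Q.as_matrix()[2,0])),"az",np.degrees(np.arctan2(*Q.as_matrix()[[1,0],0])))
for i,n in enumerate(("side","top")):
    im=bot.read_camera(n); cv2.imwrite(f"pics/{n[0]}7raw.png",im)
    u,v=proj(n,L(10,0)).round().astype(int); k=8; h=25 if n=="top" else 37
    u0,v0=u-25,v-h
    cr=cv2.resize(im[v0:v0+2*h,u0:u0+50],None,fx=k,fy=k,interpolation=cv2.INTER_CUBIC)
    for x,y in((38,20),(38,-20),(14,20),(14,-20),(-38,20),(-38,-20),(26,0)):
        a=proj(n,L(x,y)); q=((a-[u0,v0]+.5)*k-.5).round().astype(int); cv2.drawMarker(cr,tuple(map(int,q)),(0,0,255),0,9,1)
    a=proj(n,[.5232,.3046,.150]); q=((a-[u0,v0]+.5)*k-.5).round().astype(int); cv2.circle(cr,tuple(map(int,q)),5,(255,0,255),1)
    print(n,u0,v0); c[:cr.shape[0],400*i:400*i+400]=cr[:600]
cv2.imwrite("pics/m7.png",c)
E
```

```text
t: 20.5
position: [0.5044, 0.2787, 0.1059]
ee_rot: [-0.117, 0.862, 0.437, 0.231]
force: [-0.9, -0.9, -1.0]
grip_width: 0.453
gripper_force: 26.0
1 x [-0.021, -0.036, -0.063] [-0.17, -0.01, 0.29]
label [0.52363145 0.30490051 0.14955962] tilt 30.00560378960943 az 53.73738312796324
side 206 89
top 141 166
```

View pics/m7.png

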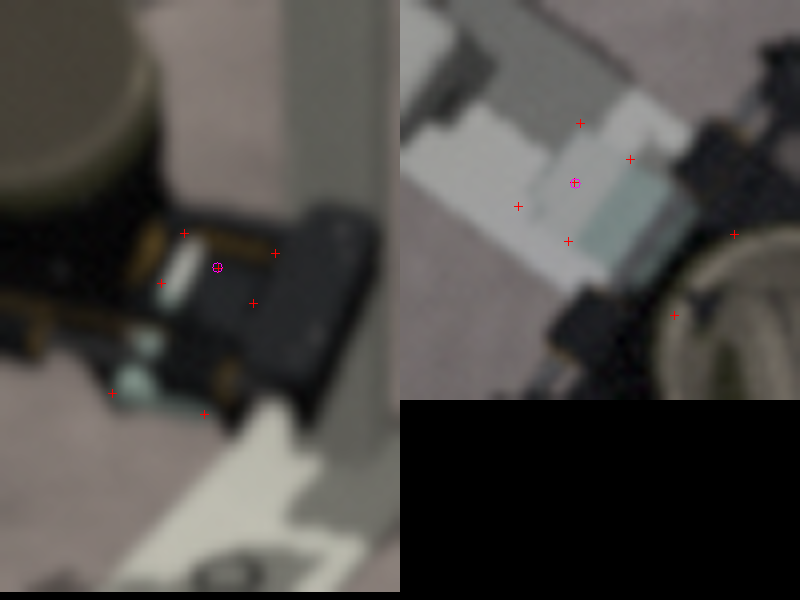

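The top view shows frosted end towards the post, near the marks, and the clear region starting near (615,165)–(578,243). The side view's clear end (110,395)–(215,408) matches the prediction. I'll check the position in hand numerically on the earlier picture, taken clear of the white foot plate.

```bash
python3 - <<'E'
from fin import *
for nm,P,q in(("t6raw",[.4493,.204,.1064],[-.117,.862,.435,.232]),("t7raw",[.5044,.2787,.1059],[-.117,.862,.437,.231])):
    im=cv2.imread(f"pics/{nm}.png").astype(np.float32); Q=R.from_quat([q[1],q[2],q[3],q[0]])
    def S(x,y):
        u,v=proj("top",np.array(P)+Q.apply([.024+x/1000,y/1000,-.0215])); return cv2.remap(im,np.float32([[u]]),np.float32([[v]]),1)[0,0]
    print(nm)
    for y in(-12,0,12): print("x prof y",y,[f"{x}:{int(S(x,y)[1])}/{int(S(x,y)[1]-S(x,y)[2])}" for x in range(0,52,3)])
    for x in(30,24,8): print("y prof x",x,[f"{y}:{int(S(x,y)[1])}/{int(S(x,y)[1]-S(x,y)[2])}" for y in range(-30,31,3)])
E
```

```text
t6raw
x prof y -12 ['0:133/12', '3:132/14', '6:132/13', '9:133/13', '12:137/10', '15:144/5', '18:149/2', '21:150/2', '24:150/2', '27:149/2', '30:147/2', '33:144/2', '36:142/2', '39:142/3', '42:149/1', '45:156/0', '48:158/0', '51:158/0']
x prof y 0 ['0:132/13', '3:132/13', '6:131/13', '9:133/13', '12:138/10', '15:144/5', '18:149/2', '21:151/2', '24:151/2', '27:151/2', '30:150/2', '33:149/2', '36:144/3', '39:143/2', '42:150/1', '45:157/0', '48:158/0', '51:158/0']
x prof y 12 ['0:133/13', '3:132/13', '6:132/13', '9:132/13', '12:136/12', '15:142/7', '18:148/3', '21:149/1', '24:150/2', '27:150/2', '30:150/2', '33:147/2', '36:143/2', '39:141/3', '42:150/1', '45:157/0', '48:158/0', '51:158/0']
y prof x 30 ['-30:105/-5', '-27:106/-4', '-24:111/-2', '-21:124/0', '-18:133/2', '-15:142/2', '-12:147/2', '-9:147/1', '-6:149/1', '-3:150/2', '0:150/2', '3:150/2', '6:151/2', '9:150/1', '12:150/2', '15:143/2', '18:124/0', '21:107/-3', '24:104/-5', '27:106/-6', '30:108/-5']
y prof x 24 ['-30:101/-6', '-27:103/-6', '-24:119/-1', '-21:138/2', '-18:149/2', '-15:151/2', '-12:150/2', '-9:150/2', '-6:150/2'
[... 1231 characters left out ...]
 '-6:150/1', '-3:150/1', '0:150/1', '3:150/1', '6:151/1', '9:151/2', '12:150/1', '15:148/1', '18:144/2', '21:137/1', '24:136/0', '27:140/0', '30:144/0']
y prof x 24 ['-30:159/0', '-27:158/0', '-24:157/1', '-21:153/1', '-18:150/1', '-15:150/1', '-12:150/1', '-9:151/2', '-6:151/2', '-3:151/2', '0:151/2', '3:151/2', '6:151/1', '9:151/2', '12:151/2', '15:150/1', '18:151/2', '21:155/1', '24:158/0', '27:159/0', '30:158/0']
y prof x 8 ['-30:159/0', '-27:159/0', '-24:156/1', '-21:147/5', '-18:138/10', '-15:133/13', '-12:133/13', '-9:134/14', '-6:134/13', '-3:134/13', '0:133/12', '3:134/12', '6:133/13', '9:134/12', '12:134/13', '15:131/13', '18:124/10', '21:113/4', '24:110/1', '27:114/0', '30:130/0']
```

```bash
python3 -m jog '[[[0,0,0,0,0,0,20],[0,0,0,0,0,0,20],[0,0,0,0,0,0,20],[0,0,0,0,0,0,20],[0,0,0,0,0,0,20],[0,0,0,0,0,0,20],[0,0,0,0,0,0,20],[0,0,0,0,0,0,20],[0,0,0,0,0,0,20],[0,0,0,0,0,0,20]]]' 
python3 - <<'E'
from fin import *
s=bot.state(); P=s["position"]; Q=rot(); print("label",P+Q.apply([.0497,0,-.0215]),"tilt",np.degrees(np.arcsin(Q.as_matrix()[2,0])),"roll",Q.as_matrix()[2,1])
a,b,c=[cv2.imread(f"pics/{n}.png").astype(int) for n in("top0","t4raw","t7raw")]
d=lambda p,q,y0,y1,x0,x1: np.percentile(np.abs(p-q)[y0:y1,x0:x1],99)
print("tray corner strip",d(b,c,165,225,342,358),"bottle",d(a,c,115,132,218,232),"box",d(a,c,112,143,260,295),"pen",d(a,c,125,140,320,365))
# stop gap: tray front edge in home picture, profile along the dock axis
u=np.array([.1687,-.9857]);n=np.array([.9857,.1687])
for l in(-.04,.04): print([int(cv2.remap(c.astype(np.float32),*[np.float32([[k]]) for k in proj("top",[*(np.array([.5074,-.226])+t*u+l*n),.008])],1)[0,0,1]) for t in np.arange(.05,.085,.003)])
E
```

```text
t: 21.43
position: [0.504, 0.2781, 0.106]
ee_rot: [-0.117, 0.862, 0.436, 0.231]
force: [0.3, 1.3, 0.2]
grip_width: 0.453
gripper_force: 26.0
label [0.52313508 0.30414532 0.14950978] tilt 30.024062227360282 roll -0.0001240994606864776
tray corner strip 5.0 bottle 5.0 box 5.0 pen 4.0
[124, 124, 125, 125, 118, 102, 112, 137, 154, 155, 146, 126]
[126, 125, 125, 124, 118, 104, 122, 144, 155, 153, 140, 123]
```

```bash
python3 -c "
from rig import bot
print(bot.job_done())"
```

```text
the job is handed in; nothing more can be done
None
```

The job is handed in: the tray is fully home in the dock, and the slide is held at the reading spot to within about 2 mm, label up at 30° with its frosted end up towards the post and the fingers off that end; the bottle, box and pen have not moved.

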